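# Clear the swing, work the sagging bolt over its bent keeper and hold the gate ajar

## Task

The steel mug stands in the swing of the guard's gate: hang it by its handle on the hook stand and let go of it. Then lift the gate's sagging bolt over the bent keeper while drawing it fully back, without forcing it, and swing the gate about 30 degrees open. Its spring would shut it again, so finish still holding it ajar there, with everything else left standing as it was.

Things in the scene. Friction and masses are not known exactly. Their poses are not given: they have to be found in the camera images.
- mug_centre (a point): loose plain steel mug, 58 mm across, 110 mm tall, straight thin-walled (3 mm), open at the top, about 0.13 kg; this point lies on its axis half-way up (55 mm above its foot). z is up; a D-shaped handle stands out along the mug's own -y, to 67 mm from the axis. The mug starts upright on the bench in front of the gate with its handle roughly to the robot's right
- mug_handle (a point): centre of the opening in the mug's handle, 43.5 mm from the axis towards the mug's -y and 67.5 mm above its foot (12.5 mm above mug_centre). The opening runs through along the mug's x; it is 28 mm wide and 45 mm high (45 to 90 mm above the foot), the handle is 9 mm round bar
- hook_peg (a point): hook stand: fixed round foot 100 mm across with an upright 16 mm post 220 mm tall and a level 8 mm peg at 200 mm height that runs from the post along the stand's own -x (towards the robot). This point is on the peg's axis 50 mm out from the post. The peg turns up from 88 mm out: its tip is 104 mm out and its top 226 mm high. Axes: x from the peg to the post, z up. Mug hung here swings on its handle and may tilt, which is fine
- guard: fixed low barred steel guard bay 320 mm wide, 80 mm deep, 66 mm high, with two bottles in it; its origin is on the bench in the middle of the gate line. x points into the bay, y along the gate towards the hinge, z up. The latch post with the keeper is at y = -150 mm: two cheeks (136 mm high, y = -131 to -167 mm) between which the bolt's nose lies, and a bent lip 5 mm thick across the keeper at y = -128 mm, top at about 83 mm
- gate_hinge (a point): on the vertical axis of the gate hinge, at guard y = +130 mm, 60 mm above the bench; it turns with the gate (its -y points along the gate from hinge to free end, x into the bay). The gate is 250 mm long, 63 mm high, 14 mm thick and opens towards the robot side (guard -x)
- gate (a joint): opening angle of the gate in rad: 0 shut, grows as it swings out to guard -x (clockwise seen from above), up to 0.9. A spring shuts it, with about 0.1 N m when shut and 0.5 N m at 0.52 rad; it cannot open while the bolt's nose is between the cheeks
- knob (a point): centre of the bolt's black ball knob, 20 mm across, on a 9 mm upright stem; about 136 mm above the bench at the start, 60 mm from the middle of the gate line towards the keeper (guard y = -60 mm). The steel bar under it, 12 mm round, has its top 35 mm below the knob's centre. The point turns with gate and bolt; its y points along the bolt from keeper to hinge. At least 60 mm round the knob nothing stands higher than 113 mm
- bolt (a joint): how far the bolt is drawn back, in m, 0 (shot) to 0.050 (stop), towards the hinge (guard +y when the gate is shut); about 1 N of friction. At 0.034 or more the nose is clear of the keeper. Lifting the bar tips the knob towards the hinge by about 5 mm, so with the bar lifted the knob is 5 mm further that way than this value says
- bolt_bar (a joint): lift angle of the sagging bolt bar about its tail pin, rad, 0 (sagged) to 0.18 (stop); the pin is 90 mm from the knob towards the hinge, and the bar falls by its own weight of about 1.5 N at the knob. A tooth under the nose catches behind the keeper's bent lip: it clears the lip when the knob is 9 mm or more above its start height (0.10 rad), the stop is at 16 mm. It must be kept lifted for the first 20 mm of draw
- stain_a: white dropper bottle, 44 mm across, 98 mm tall, in the guard bay; bystander, leave standing
- stain_b: second such bottle in the bay, leave standing
- teal_box: clear box 65x88x52 mm, bystander
- kit_box_1: carton 50x68x85 mm, bystander
- cup_1: specimen cup with lid, 50x50x59 mm, bystander
- tape_roll: roll of tape 69 mm across, 19 mm high, bystander
- petri_1: petri dish 60 mm across, 15 mm high, bystander
There are look-alikes about, which are no part of the job. Leave any red look-alike of the part that bears mug_centre alone.

How it is judged:
On the way, in this order (a step that is already met when the one before it is completed fails the run):
1. the mug hangs by its handle on the hook, let go (contact force between mug and hook above 0.3 N and height (world z) of mug_handle above 0.15 m and distance between mug_handle and hook_peg below 0.07 m and contact force between mug and the arm below 0.1 N and contact force between mug and the fingers below 0.1 N), for 0.3 s.
2. the bolt is drawn back clear of the keeper with the gate still shut (value of joint bolt above 0.034 m and value of joint gate below 0.15 rad), for 0.1 s.
At the end, for the whole second after the job is handed in: the mug hangs on the hook by its handle (handle opening above 150 mm and within 70 mm of the middle of the peg, the stand carrying it, the robot not touching it), and the robot, still touching the gate or its bolt with more than 0.5 N, holds the gate still at 0.35 to 0.70 rad (20 to 40 degrees) open (all of step 1 and value of joint gate between 0.35 and 0.7 rad and velocity of joint gate between -0.1 and 0.1 rad/s and contact force between any of the fingers, the arm and gate above 0.5 N); the arm keeps its last pose, push and grip.
It fails at once if the bolt is forced against the keeper (over 40 N) (contact force between gate and guard above 40 N).
It fails at once if a bystander is shifted by more than 40 mm or toppled (distance of any of stain_a, stain_b, teal_box, kit_box_1, cup_1, tape_roll, petri_1 from where it was at the start of the episode above 0.04 m or angle between any of stain_a, stain_b, teal_box, kit_box_1, cup_1, tape_roll, petri_1's own z axis and vertical above 0.5 rad).
It also fails if it takes over 54 s, if anything falls off the work surface, if the arm or the gripper's body presses on something with over 40 N, if the wrist force passes 120 N, or if a joint passes its speed limit or range.

## Robot

A 7-joint arm with a two-finger parallel gripper is mounted at the origin on the work surface; the furniture and walls round the work are solid. World frame = base frame: x ahead of the robot, y to its left, z up, the work surface at z = 0. Lengths are in m, angles in rad, forces in N, time in s.
With the tool pointing down it reaches from about 0.4 to 0.875 m from the base axis. Payload 4.4 kg.
Tool frame: the origin (TCP) lies between the finger pads; the fingertips stand 22 mm ahead of it and the grasp point (between the pads) lies 3 mm ahead of it; z points along the fingers, y is the line along which they close (so a half turn about z gives the same grasp; the last joint's range is limited). The gripper opens to 85 mm and grips with 20 to 120 N. Pads are 22 mm wide; open, the fingers measure 114 mm over their backs; the gripper's body (76 mm by 85 mm) begins 54 mm behind the grasp point. The pads swing forward as they close: fully open they stand 13 mm farther back than shut.
Start: joints at [-1.32, 0.628, 0.038, 1.517, -0.027, 0.996, -0.02], TCP at [0.202, 0.618, 0.229] pointing down, gripper open.
Joint ranges: [-3.06, 3.06], [-0.37, 2.12], [-1.25, 1.32], [0.18, 2.47], [-1.1, 4.24], [0.23, 1.98], [-2.94, 2.94]. Speed limits (rad/s): [2.57, 2.57, 3.14, 3.14, 3.14, 3.14, 3.14].

## Interface

Orientations are given as a unit quaternion [w, x, y, z].
In Python, from rig import goto, line_to, move_j, gripper_open, gripper_close, pause, ik, get_obs, capture, Unreachable, hand_in gives the robot as it stands. Calls block until the motion is done:
- goto(position, orientation): joint-space move of the TCP to a pose.
- line_to(position, rot=None, feed=0.15, f_stop=None): straight line of the TCP; rot=None keeps the orientation; feed is the mean speed in m/s. With f_stop (N) it stops when the force on the tool has changed by that much, and returns True; else False.
- move_j(angles): joint-space move.
- gripper_open() and gripper_close(grip_force=None): open the fingers fully, or close them until they stop; grip_force is the grip in N (None keeps the last).
- pause(seconds).
- ik(position, orientation): joint angles nearest the present ones, or None.
- get_obs(): the state.
- capture(name): name is "side" or "top"; returns a dict with "image" (480x640x3 uint8, red, green, blue), "mtx" (3x3 intrinsics, pixels), "origin" and "attitude" of the camera in the world. Camera axes: x right, y up, looking along -z (the intrinsics and any distortion apply to the point x, -y, -z); pixel columns grow to the right and rows downward; lengths in m; the calibration is good to about 2 mm. A picture is of the moment at which its call begins. There is no depth.
A pose or a line that the arm cannot do raises Unreachable and nothing moves.
- hand_in(): hands the job in; it is judged then, once.
The state is a dict: "time_s": time; "qpos": joint angles; "joint_velocities": joint speeds; "tau": joint torques, N m; "tool_pos": TCP position; "eef_rot": TCP orientation; "force": force on the tool from outside, world axes, zero at the start; "torque": the same for the moment, N m; "finger_gap": finger opening in m; "grip_force": force on a finger pad.
Only numpy, scipy, OpenCV 4.12 (cv2) and the standard library are available. Lean on these libraries where they do the work, as an engineer would, in place of code of your own. Each camera call takes 0.05 s, during which the arm holds its last target. There are 200 camera calls.

## Working session

There is one attempt and no reset: what is moved stays moved. The work goes in short steps, each a Python script; the robot and the scene stay as the last script left them, time stands still between calls to the robot, and variables do not carry over. Pictures are saved under pics/ and viewed, at most 10 in all, crops included, and the job is handed in when it is done.

```bash
mkdir -p pics; ls; python3 - <<'E'
from rig import *
import cv2
for n in("side","top"):
    c=capture(n); cv2.imwrite(f"pics/{n}0.png",c["image"][:,:,::-1]); print(n,{k:v for k,v in c.items() if k!="image"})
o=get_obs();print(o["time_s"],o["tool_pos"],o["eef_rot"])
E
```

```text
pics
side {'mtx': array([[623.07281034,   0.        , 323.33056361],
       [  0.        , 623.07281034, 246.37996895],
       [  0.        ,   0.        ,   1.        ]]), 'origin': array([ 0.54745148, -1.20670357,  1.04324895]), 'attitude': array([0.89331043, 0.44935528, 0.00695839, 0.00528079])}
top {'mtx': array([[462.15886886,   0.        , 323.4586459 ],
       [  0.        , 462.15886886, 236.10747417],
       [  0.        ,   0.        ,   1.        ]]), 'origin': array([0.3915592 , 0.05633997, 1.33086786]), 'attitude': array([ 0.71476774,  0.03496632, -0.03840061, -0.69743088])}
0.1 [0.20229188 0.6171371  0.22836137] [-1.29421455e-04  1.57734940e-01  9.87481114e-01 -8.48820584e-04]
```

View pics/side0.png

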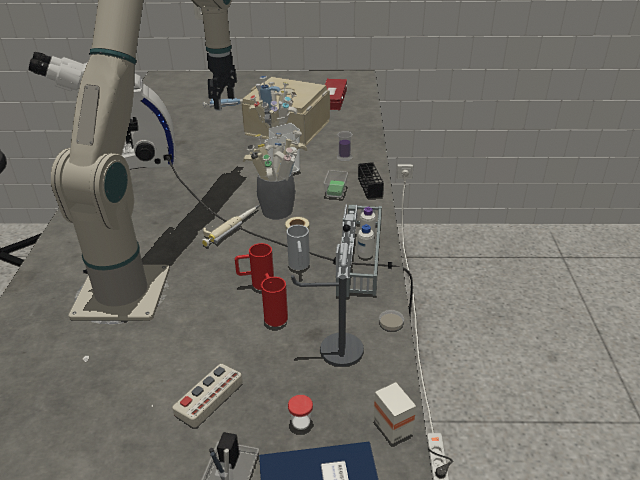

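View pics/top0.png

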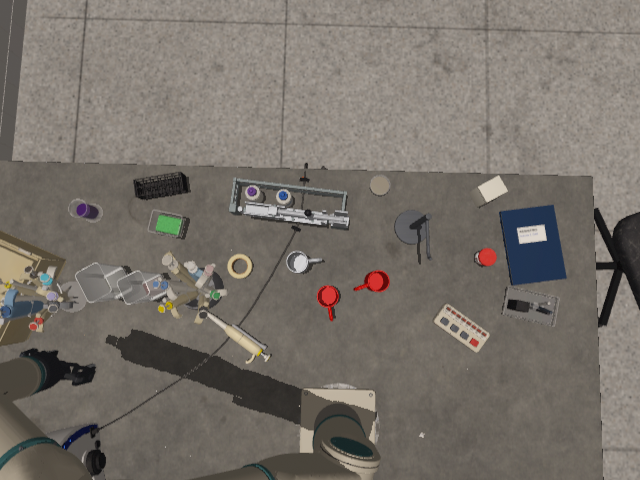

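The top view shows the steel mug at (298,262) with its handle to the right (318,261). The two red look-alikes are at (328,296) and (376,282), and I'll leave them alone. The hook stand is at (412,227), the gate line runs from (240,210) to (350,222), and the knob is near (308,213). One enlarged crop should confirm these.

```bash
python3 - <<'E'
import cv2,numpy as np
t=cv2.imread("pics/top0.png")[165:315,225:445]; s=cv2.imread("pics/side0.png")[190:370,230:420]
a=cv2.resize(t,None,fx=3.6,fy=3.6,interpolation=cv2.INTER_CUBIC)
cv2.imwrite("pics/t1.png",a)
cv2.imwrite("pics/s1.png",cv2.resize(s,None,fx=3.3,fy=3.3,interpolation=cv2.INTER_CUBIC))
E
```

```text
(no output)
```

View pics/t1.png

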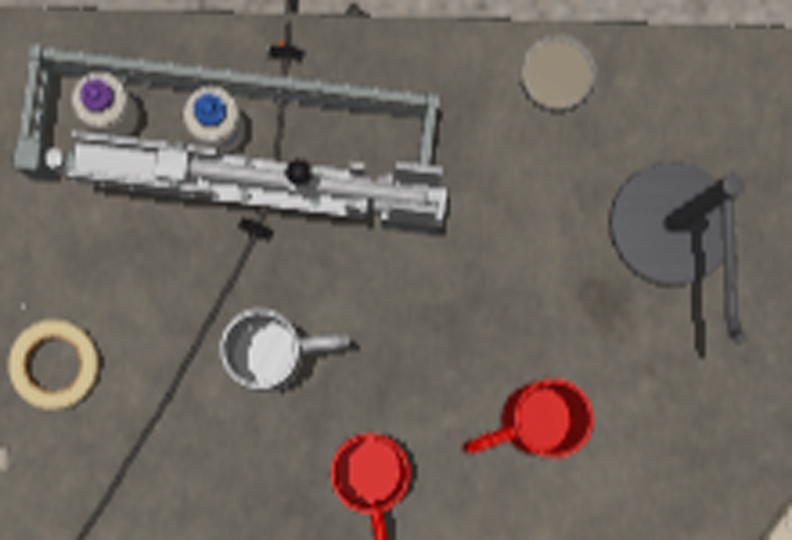

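View pics/s1.png

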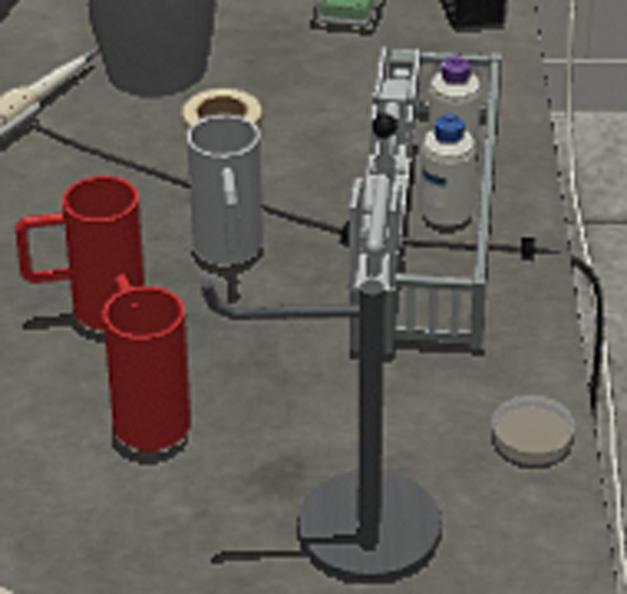

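The crops confirm that the grey steel mug is the target, with rim centre (261,350) in the top crop and handle to the right. It differs from the red ones in colour and position, standing in front of the gate. The black knob is at (298,172), the post top at (733,185) and the peg tip at (738,334).

```bash
cat > h.py <<'E'
import numpy as np
from rig import *
from scipy.spatial.transform import Rotation as R
def rot(q): return R.from_quat(np.r_[q[1:],q[0]])
def quat(r): q=r.as_quat(); return np.r_[q[3],q[:3]]
def ray(c,u,v):
    K=c["mtx"]; d=np.array([(u-K[0,2])/K[0,0],-(v-K[1,2])/K[1,1],-1.])
    return np.array(c["origin"]),rot(c["attitude"]).apply(d)
def atz(c,u,v,z):
    o,d=ray(c,u,v); return o+d*(z-o[2])/d[2]
def tri(r1,r2):
    A=np.stack([r1[1],-r2[1]],1); t=np.linalg.lstsq(A,r2[0]-r1[0],rcond=None)[0]
    p,q=r1[0]+t[0]*r1[1],r2[0]+t[1]*r2[1]; return (p+q)/2,np.linalg.norm(p-q)
def proj(c,p):
    x=rot(c["attitude"]).inv().apply(np.asarray(p)-c["origin"]); K=c["mtx"]
    return K[0,2]+K[0,0]*x[0]/-x[2],K[1,2]+K[1,1]*x[1]/x[2]
E
python3 - <<'E'
from h import *
np.set_printoptions(precision=4,suppress=True)
T=capture("top");S=capture("side")
t=lambda X,Y:(225+(X+.5)/3.6-.5,165+(Y+.5)/3.6-.5)
s=lambda X,Y:(230+(X+.5)/3.3-.5,190+(Y+.5)/3.3-.5)
for n,a,z in[("mug",(261,350),.11),("handle",(352,343),.0945),("knob",(298,172),.136),("post",(733,185),.22),("foot",(671,224),.008),("tip",(738,334),.226),("bayL",(37,47),.066),("bayR",(437,97),.066),("red1",(371,471),.11),("red2",(552,420),.11),("postend",(440,205),.136),("tape",(54,365),.019),("petri",(558,73),.015)]: print(n,atz(T,*t(*a),z))
for n,a,b in[("mug",(261,350),(225,137)),("knob",(298,172),(385,125)),("post",(733,185),(372,287)),("tip",(738,334),(210,290)),("foot",(671,224),(370,522))]: print(n,*tri(ray(T,*t(*a)),ray(S,*s(*b))))
E
```

```text
mug [0.4488 0.1197 0.11  ]
handle [0.4563 0.0531 0.0945]
knob [0.5773 0.0955 0.136 ]
post [ 0.5627 -0.2011  0.22  ]
foot [ 0.5626 -0.2005  0.008 ]
tip [ 0.4617 -0.2032  0.226 ]
bayL [0.6808 0.3023 0.066 ]
bayR [ 0.6494 -0.0079  0.066 ]
red1 [0.3627 0.0371 0.11  ]
red2 [ 0.4028 -0.0943  0.11  ]
postend [ 0.5557 -0.0081  0.136 ]
tape [0.4372 0.2868 0.019 ]
petri [ 0.6819 -0.1076  0.015 ]
mug [0.4509 0.1201 0.1069] 0.0040534435674574746
knob [0.5779 0.0955 0.1362] 0.0013048608229604896
post [ 0.564  -0.2015  0.2183] 0.0020352550119116814
tip [ 0.4625 -0.2049  0.2183] 0.0006059224266118242
foot [ 0.5643 -0.2006  0.0071] 0.003210614955713251
```

```bash
cat >> h.py <<'E'
def down(a,flip=0):
    "tool pointing down, tool y along world heading a (or opposite)"
    a=a+np.pi*flip; y=np.array([np.cos(a),np.sin(a),0]); z=np.array([0,0,-1.])
    return quat(R.from_matrix(np.stack([np.cross(y,z),y,z],1)))
mug=np.array([.4490,.1198]); myaw=.112
post=np.array([.5632,-.2012]); syaw=.027
knob=np.array([.5776,.0955,.136]); gyaw=-.101
gy=np.array([-np.sin(gyaw),np.cos(gyaw),0]); hinge=knob+.19*gy
def hangpos(out,z,hz=.088): # TCP so the handle centre is at `out` along the peg, height z
    p=post-out*np.array([np.cos(syaw),np.sin(syaw)])+.0435*np.array([-np.sin(syaw),np.cos(syaw)])
    return np.r_[p,z-.0675+hz]
E
python3 - <<'E'
from h import *
np.set_printoptions(precision=2,suppress=True)
for f in(0,1):
    for n,p,a in[("up",[.449,.12,.25],myaw),("mug",[*mug,.088],myaw),("pre",hangpos(.14,.211),syaw),("hang",hangpos(.06,.18),syaw),("knob",knob,gyaw),("open",hinge+[-.07,-.11,0],gyaw-.52)]: print(f,n,ik(p,down(a,f)))
for p in([.2023,.617,.42],): print(ik(p,get_obs()["eef_rot"]))
E
```

```text
0 up [-0.64  0.36  0.43  2.   -0.2   0.82  0.01]
0 mug [-0.48  0.62  0.23  2.15 -0.34  0.4   0.14]
0 pre [-0.36  0.51  0.97  2.06 -0.56  0.86  0.96]
0 hang [-0.16  0.56  0.63  1.9  -0.45  0.82  0.74]
0 knob [-0.45  0.68  0.38  1.8  -0.36  0.73  0.02]
0 open [-0.67  0.66  0.46  1.88 -0.44  0.7  -0.56]
1 up [-0.02  0.36 -0.4   1.98  0.19  0.84  2.73]
1 mug [-0.03  0.64 -0.42  2.14  0.57  0.47  2.36]
1 pre [-0.44  0.59  1.15  2.06 -0.68  0.94 -2.03]
1 hang [-0.41  0.77  1.14  1.91 -0.83  1.04 -2.01]
1 knob [ 0.06  0.68 -0.42  1.78  0.39  0.76  2.47]
1 open [-0.18  0.63 -0.29  1.87  0.27  0.68  1.89]
[-1.33  0.51  0.05  1.21 -0.03  1.43 -0.02]
```

```bash
python3 - <<'E'
from h import *
import cv2
line_to([.2023,.617,.42],feed=.25)
goto([*mug,.25],down(myaw))
c=capture("top"); cv2.imwrite("pics/a.png",c["image"][:,:,::-1])
print(line_to([*mug,.088],feed=.15,f_stop=8))
gripper_close(35)
o=get_obs(); print(o["time_s"],o["finger_gap"],o["tool_pos"],o["force"],o["grip_force"])
line_to([*mug,.25],feed=.15)
p=hangpos(.15,.26)
line_to(p,rot=down(syaw),feed=.2)
line_to(hangpos(.15,.211),feed=.15)
o=get_obs(); print(o["time_s"],o["finger_gap"],o["tool_pos"],hangpos(.15,.211),o["force"])
T=capture("top");S=capture("side")
hc=np.r_[post-.15*np.array([np.cos(syaw),np.sin(syaw)]),.211]
print(proj(S,hc),proj(S,np.r_[post-.104*np.array([np.cos(syaw),np.sin(syaw)]),.226]))
a=cv2.resize(S["image"][230:330,240:370,::-1],None,fx=5,fy=5,interpolation=cv2.INTER_CUBIC)
cv2.imwrite("pics/b.png",a)
E
```

```text
False
4.8667 0.05572315766496693 [0.44955093 0.12004973 0.08884722] [-0.93704837  0.53429908  6.25270557] 36.757948379963636
8.15 0.055699768939712076 [ 0.41224449 -0.16152726  0.23161126] [ 0.41208031 -0.16176536  0.2315    ] [-1.02303169 -0.81836097 -1.21772262]
(np.float64(269.71248120406256), np.float64(280.2611978141365)) (np.float64(291.4497209158082), np.float64(274.4028389154014))
```

View pics/b.png

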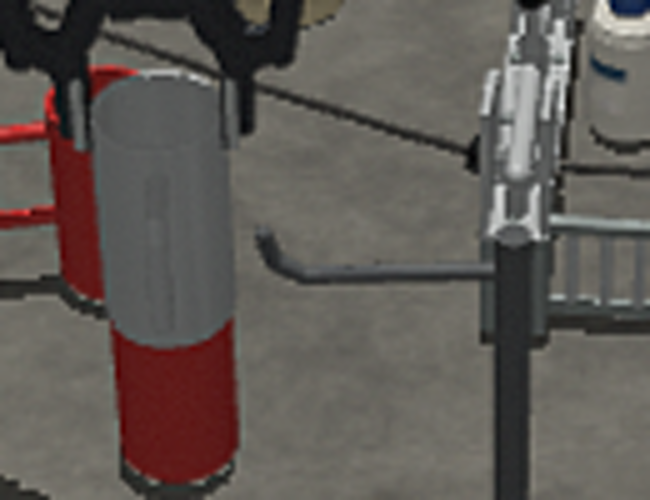

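```bash
python3 - <<'E'
from h import *
import cv2
T=capture("top");S=capture("side")
o=get_obs();tp=o["tool_pos"]; u=np.array([np.cos(syaw),np.sin(syaw),0]);v=np.array([-u[1],u[0],0])
foot=tp-[0,0,.088]
cr=lambda p:np.round((np.array(proj(S,p))-[240,230]+.5)*5-.5,0)
for n,p in[("footfront",foot-.029*v),("rimback",foot+.029*v+[0,0,.11]),("rimfront",foot-.029*v+[0,0,.11]),("left",foot-.029*u+[0,0,.06]),("right",foot+.029*u+[0,0,.06]),("h_lo",foot-.067*v+[0,0,.0405]),("h_hi",foot-.067*v+[0,0,.0945]),("h_mid",foot-.067*v+[0,0,.0675])]: print(n,cr(p))
for out,z in((.096,.213),(.05,.2)): print(cr(np.r_[post-out*u[:2],z]))
x,y=map(int,proj(T,tp)); print(x,y)
a=T["image"][y-60:y+60,x-80:x+80,::-1]
cv2.imwrite("pics/c.png",cv2.resize(a,None,fx=4,fy=4,interpolation=cv2.INTER_CUBIC))
E
```

```text
footfront [163. 350.]
rimback [156.  67.]
rimfront [148. 150.]
left [ 92. 202.]
right [226. 200.]
h_lo [153. 338.]
h_hi [145. 238.]
h_mid [149. 288.]
[280. 248.]
[390. 270.]
412 277
```

View pics/c.png

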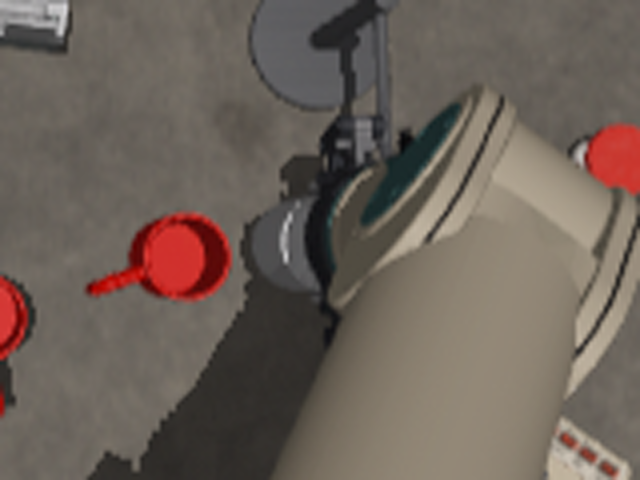

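Predicted and seen mug outlines agree to about 2–3 mm (foot at row 350 predicted, 347 seen), so the peg should fit the opening. Threading now.

```bash
python3 - <<'E'
from h import *
import cv2
np.set_printoptions(precision=4,suppress=True)
print(line_to(hangpos(.062,.210),feed=.08,f_stop=4), get_obs()["tool_pos"]-hangpos(.062,.210))
print(line_to(hangpos(.062,.176),feed=.04,f_stop=3))
o=get_obs(); print(o["time_s"],o["tool_pos"]-hangpos(.062,.1815),o["force"],o["finger_gap"])
S=capture("side")
a=S["image"][210:330,230:390,::-1]
cv2.imwrite("pics/d.png",cv2.resize(a,None,fx=4,fy=4,interpolation=cv2.INTER_CUBIC))
E
```

```text
False [-0.0006 -0.0001 -0.    ]
True
10.2917 [-0.0001  0.0004 -0.001 ] [0.3427 1.0115 4.1791] 0.05566320654757723
```

View pics/d.png

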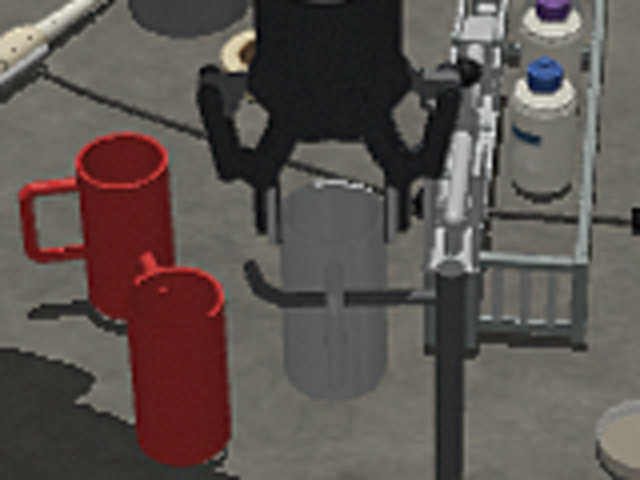

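The peg passes behind the handle bar at (335,298), and contact came at the height expected. Releasing.

```bash
python3 - <<'E'
from h import *
import cv2
np.set_printoptions(precision=4,suppress=True)
gripper_open(); pause(.3)
p=get_obs()["tool_pos"]
line_to(p+[0,0,.11],feed=.12)
goto(knob+[0,0,.09],down(gyaw))
pause(.3)
o=get_obs(); print(o["time_s"],o["tool_pos"],o["force"])
S=capture("side")
print((np.array(proj(S,knob))-[230,190])*4)
a=S["image"][190:330,230:400,::-1]
cv2.imwrite("pics/e.png",cv2.resize(a,None,fx=4,fy=4,interpolation=cv2.INTER_CUBIC))
E
```

```text
13.5 [0.5778 0.0944 0.2265] [-0.6877  1.0836  0.4022]
[463.7751 150.5101]
```

View pics/e.png

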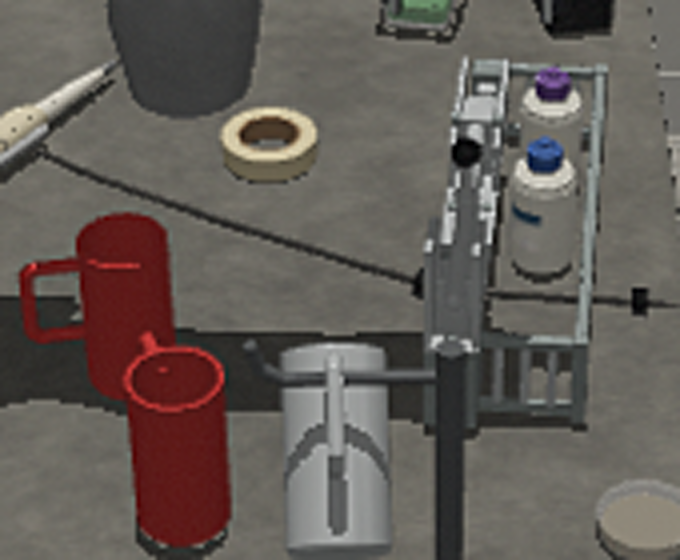

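The mug hangs on the peg by its handle, with the handle at (335,380) and the mug tilted. I'll check where the gripper projects, then go for the knob.

```bash
python3 - <<'E'
from h import *
import cv2
o=get_obs();S=capture("side");tp=o["tool_pos"]
print(o["time_s"],o["finger_gap"],tp,(np.array(proj(S,tp-[0,0,.022]))-[230,190])*4)
cv2.imwrite("pics/f.png",S["image"][60:330,150:510,::-1])
E
```

```text
13.55 0.08522454802008281 [0.57776537 0.09470349 0.22639215] [465.59885962  60.63939596]
```

View pics/f.png

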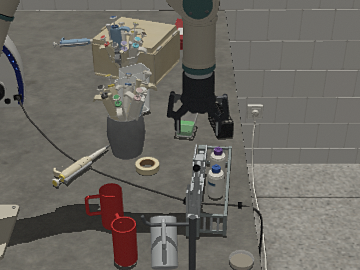

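```bash
python3 - <<'E'
from h import *
import cv2
np.set_printoptions(precision=4,suppress=True)
f0=get_obs()["force"]
print(line_to(knob+[0,0,.004],feed=.12,f_stop=6))
gripper_close(25); pause(.2)
o=get_obs(); print(o["time_s"],o["tool_pos"]-knob,o["force"]-f0,o["finger_gap"],o["grip_force"])
E
```

```text
False
15.4333 [0.0007 0.0001 0.0056] [-2.9626  0.4204 12.6249] 9.574295029762264e-05 5.449619293212891
```

The fingers shut to a gap of 0 and missed the knob, with 12 N upward. Looking again before moving.

```bash
python3 - <<'E'
from h import *
import cv2
S=capture("side");T=capture("top")
o=get_obs();tp=o["tool_pos"];tip=tp-[0,0,.022]
print(tp,o["time_s"])
cs=S["image"][180:280,290:400,::-1];ct=T["image"][170:250,260:370,::-1]
print("side knob,tip",(np.array(proj(S,knob))-[290,180])*3.6,(np.array(proj(S,tip))-[290,180])*3.6)
print("top knob,tip",(np.array(proj(T,knob))-[260,170])*3.6+[396,0],(np.array(proj(T,tip))-[260,170])*3.6+[396,0])
f=lambda a:cv2.resize(a,None,fx=3.6,fy=3.6,interpolation=cv2.INTER_CUBIC)
a=np.zeros((360,792,3),np.uint8);a[:,:396]=f(cs);a[:288,396:]=f(ct);cv2.imwrite("pics/g.png",a)
E
```

```text
[0.57829901 0.09560768 0.14163643] 15.5333
side knob,tip [201.39755878 171.45909188] [202.05788696 190.25932277]
top knob,tip [566.64658465 152.25471912] [567.15917569 154.75474811]
```

View pics/g.png

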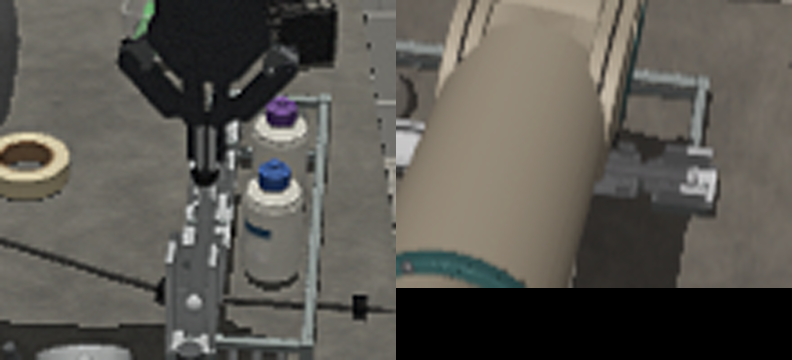

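The image shows the shut pads ending at row 172, on top of the ball at (205,178). The fingertips therefore reach about 20 mm less than expected, which also agrees with the mug picture. I'll open, go 21 mm lower with a force guard, and grip again.

```bash
python3 - <<'E'
from h import *
import cv2
np.set_printoptions(precision=4,suppress=True)
gripper_open()
print(get_obs()["tool_pos"],get_obs()["force"])
print(line_to([knob[0],knob[1],.120],feed=.06,f_stop=5))
gripper_close(25); pause(.2)
o=get_obs(); print(o["time_s"],o["tool_pos"]-knob,o["force"],o["finger_gap"],o["grip_force"])
S=capture("side")
a=S["image"][180:280,290:400,::-1]
cv2.imwrite("pics/i.png",cv2.resize(a,None,fx=4,fy=4,interpolation=cv2.INTER_CUBIC))
E
```

```text
[0.5775 0.0955 0.1399] [ 0.4059 -0.0642 -0.1876]
False
17.625 [-0.0003 -0.     -0.016 ] [-2.017   0.1392  1.5494] 0.01757379780956725 24.34540182352066
```

Ball gripped: the gap of 17.6 mm has the same −2.3 mm offset as the 58 mm mug. Next I lift, then draw.

```bash
python3 - <<'E'
from h import *
np.set_printoptions(precision=4,suppress=True)
gripper_close(35)
p0=get_obs()["tool_pos"].copy(); np.save("p0.npy",p0)
def rep(n):
    o=get_obs(); d=o["tool_pos"]-p0; print(n,o["time_s"],"dy",d@gy,"dz",d[2],o["force"],o["finger_gap"])
rep("start")
print(line_to(p0+.003*gy+[0,0,.007],feed=.03,f_stop=10)); rep("l1")
print(line_to(p0+.005*gy+[0,0,.0125],feed=.03,f_stop=10)); rep("l2")
if get_obs()["finger_gap"]>.012:
    print(line_to(p0+.015*gy+[0,0,.0125],feed=.04,f_stop=8)); rep("d1")
E
```

```text
start 17.8917 dy 0.0 dz 0.0 [-1.1701 -0.9846  2.1417] 0.017382920427430552
False
l1 18.2917 dy 0.003113999067842612 dz 0.0068803109136704454 [-2.1192 -0.6505 -2.1056] 0.017578896216082007
False
l2 18.6333 dy 0.005596755037335671 dz 0.012502562069962864 [-1.4162  1.5776 -4.6122] 0.01746238059403042
False
d1 19.0333 dy 0.0159751636408241 dz 0.012327419934306666 [-1.2797  2.2831 -3.5809] 0.017338266257091294
```

```bash
python3 - <<'E'
from h import *
np.set_printoptions(precision=4,suppress=True)
p0=np.load("p0.npy")
def rep(n):
    o=get_obs(); d=o["tool_pos"]-p0; print(n,o["time_s"],"dy",d@gy,"dz",d[2],o["force"],o["finger_gap"])
print(line_to(p0+.052*gy+[0,0,.0125],feed=.05,f_stop=8)); pause(.4); rep("d")
if (get_obs()["tool_pos"]-p0)@gy>.046:
    c=p0+.19*gy; s=get_obs()["tool_pos"]; v=s-c; r0=rot(down(gyaw))
    for a in np.linspace(0,.52,9)[1:]:
        q=R.from_rotvec([0,0,-a]); t=q.apply(v)+c
        st=line_to(t,rot=quat(q*r0),feed=.05,f_stop=15)
        rep(round(a,3))
        if st: print("stopped");break
E
```

```text
False
d 20.325 dy 0.051892092960259026 dz 0.012441531495571562 [-3.4906  0.9282 -3.7348] 0.01781597261134179
0.065 20.6583 dy 0.05177585962213547 dz 0.013232228035226251 [ 1.0477 -1.8204 -2.9058] 0.017503774761001543
0.13 20.9917 dy 0.05258539490367315 dz 0.012848344140458073 [ 1.5314 -2.2579 -2.5928] 0.017320722621132923
0.195 21.325 dy 0.054536240500302924 dz 0.012367068837639883 [ 0.3221 -1.9927 -2.7633] 0.017356544330210368
0.26 21.6583 dy 0.05673317623909831 dz 0.012409509076351938 [ 0.6314 -0.268  -1.4571] 0.017409569279933982
0.325 21.9917 dy 0.059260072692788775 dz 0.012489524469598307 [ 0.663  -1.5366 -2.3532] 0.01743667905257921
0.39 22.325 dy 0.06227219429110165 dz 0.012512948684772485 [ 1.2232 -0.6587 -2.5696] 0.017639157807222444
0.455 22.6583 dy 0.06579848922143434 dz 0.01252692564116853 [ 2.5039 -0.2655 -3.1414] 0.017632362887564357
0.52 22.9917 dy 0.06998352439788756 dz 0.012509594840214383 [ 1.9044 -2.1126 -2.8038] 0.017351546025474538
```

```bash
python3 - <<'E'
from h import *
import cv2
pause(.5)
e=cv2.resize(cv2.imread("pics/e.png"),(170,140),interpolation=cv2.INTER_AREA)
S=capture("side"); n=S["image"][190:330,230:400,::-1]
d=np.abs(e[84:138,60:108].astype(float)-n[84:138,60:108]).mean(); print("mug diff",d)
g=cv2.cvtColor(n[84:140,60:108].copy(),cv2.COLOR_BGR2GRAY).astype(float);h=cv2.cvtColor(e[84:140,60:108],cv2.COLOR_BGR2GRAY).astype(float)
print(np.corrcoef(g.ravel(),h.ravel())[0,1])
o=get_obs();print(o["time_s"],o["force"],o["finger_gap"],abs(o["joint_velocities"]).max())
E
```

```text
mug diff 9.439429012345679
0.8488091904280326
23.5417 [ 2.399213   -2.29991333 -2.39249511] 0.017530850918706004 0.002663720205446322
```

```bash
python3 -c "
from rig import *
print(hand_in())"
```

```text
the job is handed in; nothing more can be done
None
```

I handed the job in at about 23.5 s: the mug hangs on the hook, the bolt is drawn about 47 mm, and the arm is still holding the gate about 0.52 rad (30°) open by its knob. The verdict isn't known to me; the bolt and gate values come from arm position and grip readings, and the final mug check was a numeric image comparison (0.85 correlation).

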